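# Weigh a sample jar on the draft-shielded balance and print the weight

### The job

Weigh the larger of the two jars that stand beside the balance: with the draft cover shut and the pan empty, wake the balance with the round key and then zero it with the square key next to that. Slide the cover back, stand the jar gently in the middle of the pan, slide the cover fully shut, then press the unit key (the square one beside the widest key) and after it the print key (the widest one). Press the keys one at a time, only in that order, letting each come back up, leave the middle key alone, and do not shift the other things standing round the balance.

Things in the scene. Friction and masses are not known exactly. Their poses are not given: they have to be found in the camera images.
- balance: White precision balance, fixed, 217 mm deep, 210 mm wide. Origin on the table, 110 mm behind its front edge, midway across. x runs from its front (keys, towards the robot) to its back, y to the left, z up. Keys on a panel sloping up at 30 degrees from z = 24 to 50 mm (top edge x = -62; key centres 14 mm down the slope), then a steep display to z = 80 (x = -50), then the chamber. Back at x = 107.
- chamber_front (a point): Middle of the top edge of the weighing chamber's clear front wall (balance x = -48, z = 168 mm). Walls 4 mm thick, z = 80 to 168, outside x = -48 to 104, y = -96 to 96 mm; side rails up to z = 175. The wall is about 29 mm behind the key centres and over 100 mm above them: a gripper pointing straight down on a key runs into it, so tilt the tool to press along the panel's normal
- pan_top (a point): Centre of the upper face of the round steel weighing pan, 112 mm in diameter, 88 mm above the table inside the chamber (at x = 28 mm, y = 0 in the balance's frame). It rests on a spring (1.5 N per mm, 6 mm travel) and sinks about 0.5 mm under the jar.
- cover (a joint): Clear sliding cover on the chamber, 4 mm thick (top at z = 173 mm), 158 mm long. 0 = fully shut, 0.12 m = fully open; slides to the back (+x of the balance), stays where left, moves with about 1 N (plus 4 N per m/s). Starts shut. Fully open, the mouth is free from balance x = -48 to 66 mm and the cover sticks out 120 mm behind.
- cover_bar (a point): Middle of the upper face of the aluminium grip bar on the cover (z = 191 mm); moves with it. The bar runs along the balance's y, 70 mm long, 12 mm thick (x), 18 mm above the cover, 20 mm behind the chamber's front when shut. Push it with the fingers or pinch it from above.
- key_power (a joint): Travel of the round wake key: 0 = up, 0.004 m = fully down, counts as pressed from 2.5 mm. Springs back; 1.2 N to start moving, 3.6 N fully down. All five keys behave alike.
- key_power_top (a point): Centre of the top of the round wake key (22 mm diameter), leftmost of the row of five white keys on the sloped panel (y = 80 mm in the balance's frame). This point's z axis is the panel's outward normal (30 degrees from vertical, leaning to the front), x up the slope, y to the left. Key tops stand 6 mm above the panel.
- key_zero (a joint): Travel of the zero key, as for the round key.
- key_zero_top (a point): Centre of the top of the zero key, square, 22 x 20 mm, second from the left (y = 40 mm). Axes as for the round key.
- key_tare (a joint): Travel of the middle key (tare), which must not be pressed: same shape as the zero key, third from the left (y = 2 mm).
- key_unit (a joint): Travel of the unit key, as for the round key.
- key_unit_top (a point): Centre of the top of the unit key, square, 22 x 20 mm, fourth from the left (y = -36 mm). Axes as for the round key.
- key_print (a joint): Travel of the print key, as for the round key.
- key_print_top (a point): Centre of the top of the print key, the widest, 34 x 20 mm, rightmost (y = -79 mm). Axes as for the round key.
- pan: The round steel weighing pan; its origin lies on the table plane 88 mm below the middle of its upper face (use point pan_top).
- jar_a: The larger sample jar, with a cream screw lid (fixed to it): upright round, 54 mm in diameter, 62 mm tall, about 80 g (hidden factor 0.7 to 1.4). Origin at the centre of its underside. Starts upright on the table at one of three places: one left of the balance, two right of it. Near the left one stands the fixed parts cabinet, 186 mm tall (world x up to 0.493, y from 0.305 m).
- jar_b: Bystander: the smaller jar with a screw lid, 48 mm in diameter, 50 mm tall. Origin at the centre of its underside. Starts upright at one of the three places.
- packing_tape: Bystander: roll of packing tape lying flat, about 106 mm in diameter, 48 mm tall. Origin at the centre of its underside. Starts at one of the three places.
- wash_bottle: Bystander: wash bottle, 64 mm in diameter with a bent spout reaching 106 mm, 184 mm tall, at the left, behind the left-hand place. Origin at the centre of its underside.
Mind the look-alikes: they are no part of the job. Leave any red look-alike of the jar_a alone.

How it is judged:
On the way, in this order (a step that is already met when the one before it is completed fails the run):
1. the round wake key is pressed, alone, with the cover shut (value of joint key_power above 0.0025 m and value of joint each of key_zero, key_tare, key_unit, key_print below 0.001 m and value of joint cover below 0.004 m), for 0.05 s.
2. the zero key is pressed, alone, with the cover shut and the pan empty (value of joint key_zero above 0.0025 m and value of joint each of key_power, key_tare, key_unit, key_print below 0.001 m and value of joint cover below 0.004 m and not (contact force between jar_a and pan above 0.2 N)), for 0.05 s.
3. the jar stands upright in the middle of the pan, let go (contact force between jar_a and pan above 0.2 N and horizontal distance between jar_a and pan_top below 0.02 m and angle between jar_a's own z axis and vertical below 0.1 rad and contact force between the fingers and jar_a below 0.05 N and linear speed of jar_a below 0.02 m/s), for 0.2 s.
4. the cover is fully shut over the jar (value of joint cover below 0.004 m and contact force between jar_a and pan above 0.2 N and horizontal distance between jar_a and pan_top below 0.02 m and angle between jar_a's own z axis and vertical below 0.1 rad), for 0.1 s.
5. the unit key is pressed, alone, with the cover shut (value of joint key_unit above 0.0025 m and value of joint each of key_power, key_zero, key_tare, key_print below 0.001 m and value of joint cover below 0.004 m and contact force between jar_a and pan above 0.2 N), for 0.05 s.
6. the print key is pressed, alone, with the cover shut (value of joint key_print above 0.0025 m and value of joint each of key_power, key_zero, key_tare, key_unit below 0.001 m and value of joint cover below 0.004 m and contact force between jar_a and pan above 0.2 N), for 0.05 s.
At the end, for the whole second after the job is handed in: The larger jar stands at rest and upright (within 0.1 rad) on the pan, its centre within 20 mm of the pan's; the cover is shut to within 4 mm; all five keys are up again (within 1 mm) (all of step 4 and linear speed of jar_a below 0.01 m/s and value of joint each of key_power, key_zero, key_tare, key_unit, key_print below 0.001 m); the robot touches nothing.
It fails at once if the middle key is pressed, or two keys together (value of joint key_tare above 0.0015 m or value of joint each of key_power, key_zero above 0.0025 m or value of joint each of key_power, key_unit above 0.0025 m or value of joint each of key_power, key_print above 0.0025 m or value of joint each of key_zero, key_unit above 0.0025 m or value of joint each of key_zero, key_print above 0.0025 m or value of joint each of key_unit, key_print above 0.0025 m).
It fails at once if the wake or zero key is pressed once the jar is on the pan (contact force between jar_a and pan above 0.2 N and value of joint any of key_power, key_zero above 0.0025 m).
It fails at once if the unit or print key is pressed before the jar is on the pan and the cover shut (value of joint any of key_unit, key_print above 0.0025 m and (not (contact force between jar_a and pan above 0.2 N) or value of joint cover above 0.01 m)).
It fails at once if the pan is loaded with more than 20 N (contact force between anything else and pan above 20 N).
It fails at once if the smaller jar, the roll of tape or the wash bottle is moved more than 25 mm or tipped over (distance of any of jar_b, packing_tape, wash_bottle from where it was at the start of the episode above 0.025 m or angle between any of jar_b, packing_tape, wash_bottle's own z axis and vertical above 0.4 rad).
It also fails if it takes over 70 s, if anything falls off the work surface, if the arm or the gripper's body presses on something with over 40 N, if the wrist force passes 120 N, or if a joint passes its speed limit or range.

### The arm

A 6-joint arm with a two-finger parallel gripper is mounted at the origin on a cart in front of the work surface, level with it; the furniture and walls round the work are solid. World frame = base frame: x ahead of the robot, y to its left, z up, the work surface at z = 0. Lengths are in m, angles in rad, forces in N, time in s.
With the tool pointing down it reaches from about 0.35 to 0.775 m from the base axis. Payload 5.5 kg.
Tool frame: the origin (TCP) lies on the centre line of the jaws, within the pads' length; the fingertips stand 11 mm ahead of it and the grasp point (between the pads) lies 8 mm behind it (env.tip_extent is the distance from the TCP to the fingertips, in m); z points along the fingers, y is the line along which they close (so a half turn about z gives the same grasp; the last joint's range is limited). The gripper opens to 85 mm and grips with 20 to 120 N. Pads are 22 mm wide; open, the fingers measure 114 mm over their backs; the gripper's body (76 mm by 85 mm) begins 54 mm behind the grasp point. The pads swing forward as they close: fully open they stand 13 mm farther back than shut.
Start: joints at [0.964, 0.313, 0.046, 1.304, 0, 1.431], TCP at [0.259, 0.514, 0.221] pointing down, gripper open.
Joint ranges: [-2.76, 2.76], [-0.86, 1.69], [-1.03, 1.26], [-2.2, 2.34], [-1.47, 1.5], [-3.14, 3.14]. Speed limits (rad/s): [2.57, 2.57, 3.14, 3.14, 3.14, 3.14].

### API

Orientations are given as a unit quaternion [w, x, y, z].
In Python, from workcell import env gives the robot as it stands.
- The arm moves only by the shell command python3 -m jog 'ROWS' [FORCE]. ROWS is JSON, a list of rows, each a list of 5 numbers: the gripper's target within -1 to 1 (shut at 1, half-way at 0, fully open at -1), then the shift along the tool's x, y, z in m, then the turn about the tool's z in degrees. In form: [[fingers, tx, ty, tz, turn], ...]. A call has 1 to 5 rows; each row shifts and turns the commanded pose from where the row before left it, along the tool's axes as they then stand; what a row does not reach is not made up. A row lasts 1/12 s, in which the tool goes at most 41.7 mm and 7.16 degrees, less where a joint would pass 70% of its speed; a pose out of reach is approached as far as the arm can. A call is refused whole if a number of a shift passes 0.0417 or a number of a turn 7.16, either way. A call with a gripper value outside its range is refused whole. The fingers move at their own pace and stop on an object; FORCE is the grip in N (left out, the last holds). Time passes only in rows, so rows that do not move let the fingers close. It gives the time, the measured TCP pose, the force, the opening and the grip force at its end, in the units of the state.
- env.get_state(): the state, without advancing time (a new reading comes with each control period).
- env.read_camera(name): name is "side" or "top" or "wrist"; returns a dict with "img" (400x640x3 uint8, red, green, blue), "fov_y" (degrees; the focal length in pixels is half the picture's height over the tangent of half this angle, whatever the lens; pixels are square), "cx", "cy" (the principal point, pixels), "T" (4x4, takes a point from camera to world coordinates). Camera axes: x right, y up, looking along -z (the intrinsics and any distortion apply to the point x, -y, -z); pixel columns grow to the right and rows downward; lengths in m; the calibration is good to about 2 mm. The wrist camera is an equidistant fisheye: a pixel r from the principal point sees the ray r / f radians off the axis. A picture is of the moment at which its call begins. There is no depth.
- env.hand_in(): hands the job in; it is judged then, once.
The state is a dict: "clock": time; "joint_pos": joint angles; "qvel": joint speeds; "tau": joint torques, N m; "tcp_pos": TCP position; "orientation": TCP orientation; "wrist_force": force on the tool from outside, world axes, zero at the start; "ft_torque": the same for the moment, N m; "finger_gap": finger opening in m; "grip_force": force on a finger pad.
Only numpy, scipy, OpenCV 4.12 (cv2) and the standard library are available. Lean on these libraries where they do the work, as an engineer would, in place of code of your own. Each camera call takes 0.05 s, during which the arm holds its last target. There are 200 camera calls.

## Working session

There is one attempt and no reset: what is moved stays moved. The work goes in short steps, Python scripts to look and compute and a shell command to move; the robot and the scene stay as the last step left them, time stands still between calls to the robot, and variables do not carry over. Pictures are saved under pics/ and viewed, at most 10 in all, crops included, and the job is handed in when it is done.

```bash
mkdir -p pics
cat > h.py <<'E'
import numpy as np,cv2
from workcell import env
def snap(n,f):
    c=env.read_camera(n); cv2.imwrite('pics/'+f,c['img'][:,:,::-1]); np.save('pics/'+n,c,allow_pickle=True); return c
def ray(c,u,v):
    f=200/np.tan(np.radians(c['fov_y'])/2); x,y=u-c['cx'],v-c['cy']
    if c.get('fish'):
        r=np.hypot(x,y);a=r/f;d=np.array([x/r*np.sin(a),-y/r*np.sin(a),-np.cos(a)])
    else: d=np.array([x/f,-y/f,-1])
    T=np.array(c['T']); return T[:3,3],T[:3,:3]@d
def at(c,u,v,z):
    o,d=ray(c,u,v); return o+d*(z-o[2])/d[2]
def load(n):
    c=np.load('pics/'+n+'.npy',allow_pickle=True).item(); c['fish']=n=='wrist'; return c
def proj(c,p):
    f=200/np.tan(np.radians(c['fov_y'])/2); q=np.linalg.inv(c['T'])@np.r_[p,1]; return c['cx']-f*q[0]/q[2],c['cy']+f*q[1]/q[2]
E
python3 - <<'E'
from h import *
for n in('top','side'):
    c=snap(n,n+'0.png'); print(n,c['fov_y'],c['cx'],c['cy'],np.round(c['T'],3).tolist(),[k for k in c])
print(env.get_state(),env.tip_extent)
E
```

```text
top 47.5895314090108 323.01683969239156 197.1738242600348 [[-0.016, 0.986, -0.166, 0.322], [-1.0, -0.018, -0.006, 0.014], [-0.009, 0.166, 0.986, 1.6], [0.0, 0.0, 0.0, 1.0]] ['img', 'fov_y', 'cx', 'cy', 'T']
side 46.768061646130725 315.634726083871 206.24495869824008 [[0.903, 0.23, -0.363, 0.063], [-0.429, 0.512, -0.744, -1.008], [0.015, 0.828, 0.561, 0.925], [0.0, 0.0, 0.0, 1.0]] ['img', 'fov_y', 'cx', 'cy', 'T']
{'clock': 0.1, 'joint_pos': array([ 9.64388638e-01,  3.13931890e-01,  4.51449667e-02,  1.30364726e+00,
       -2.47032449e-05,  1.43119159e+00]), 'qvel': array([-0.00131048, -0.00234963,  0.00204051,  0.00167471, -0.00154403,
        0.00128532]), 'tau': array([ 4.34792542e-03, -4.81724703e+01,  2.99243814e+01,  1.27177220e-02,
       -1.73759571e-05,  1.10943625e-05]), 'tcp_pos': array([0.25851779, 0.51308411, 0.21991575]), 'orientation': array([-2.86928811e-04,  2.31288012e-01,  9.72884980e-01, -7.67116785e-04]), 'wrist_force': array([-0.03412388, -0.29818019, -0.48624495]), 'ft_torque': array([ 0.00784569, -0.05693169,  0.02491446]), 'grip_force': 0.0, 'finger_gap': 0.08530035852155382} 0.011
```

View pics/top0.png

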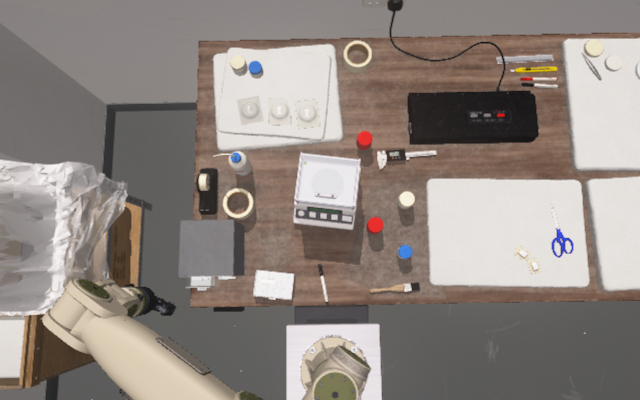

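View pics/side0.png

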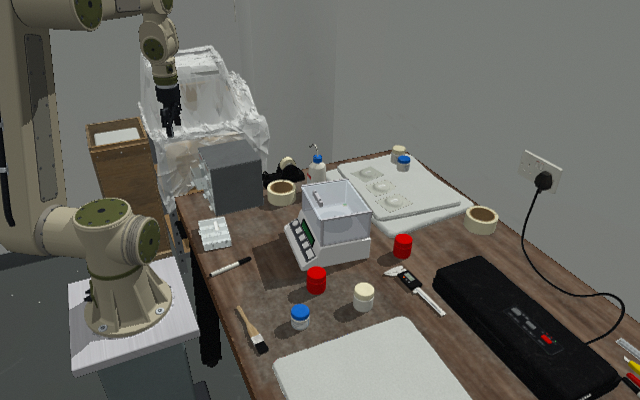

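Top view: the balance is at about (327,190), the cream-lidded jar_a at (406,199), the blue jar_b at (404,252), the tape at (238,203) and the bottle at (238,160). The red look-alikes are at (365,140) and (376,225). I'll enlarge this area.

Run:
```python
from h import *
im=cv2.imread('pics/top0.png')[140:260,280:430]; cv2.imwrite('pics/tc.png',cv2.resize(im,None,fx=5,fy=5,interpolation=cv2.INTER_CUBIC))
im=cv2.imread('pics/side0.png')[170:320,270:420]; cv2.imwrite('pics/sc.png',cv2.resize(im,None,fx=4,fy=4,interpolation=cv2.INTER_CUBIC))
```

```text
(no output)
```

View pics/tc.png

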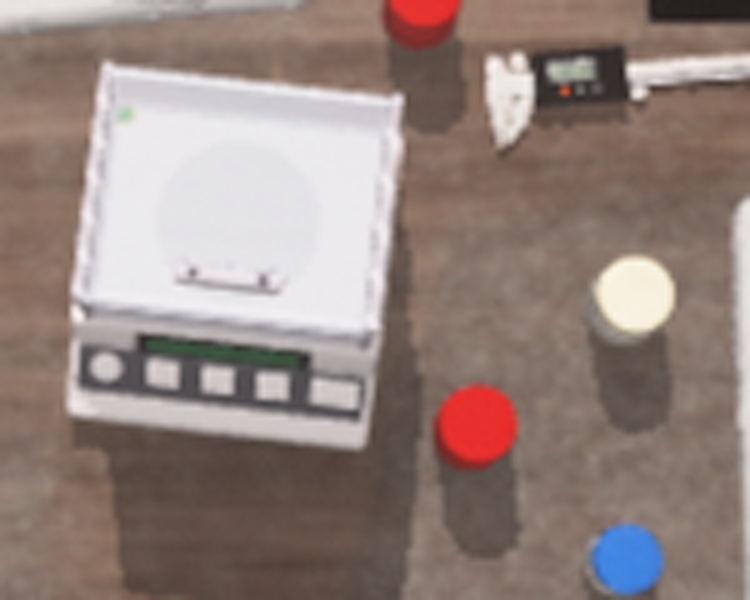

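View pics/sc.png

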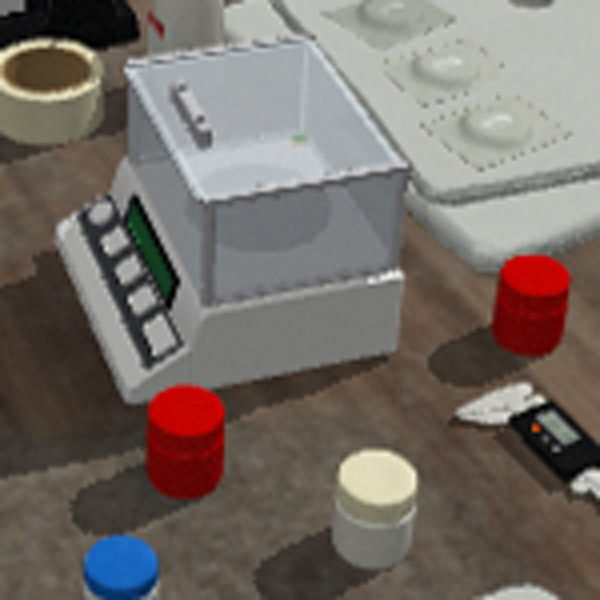

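Run:
```python
from h import *
from scipy.optimize import least_squares
t,s=load('top'),load('side')
T=lambda U,V:((U+.5)/5-.5+280,(V+.5)/5-.5+140)
S=lambda U,V:((U+.5)/4-.5+270,(V+.5)/4-.5+170)
ky=[.08,.04,.002,-.036,-.079]
pts=[(t,T(*p),(-.077,y,.048)) for p,y in zip([(107,368),(163,374),(217,380),(273,386),(336,394)],ky)]
pts+=[(s,S(*p),(-.077,y,.048)) for p,y in zip([(101,213),(115,242),(128,270),(142,300),(160,335)],ky)]
pts+=[(t,T(229,278),(-.028,0,.191)),(s,S(193,113),(-.028,0,.191)),(t,T(105,66),(.104,.096,.175)),(t,T(402,97),(.104,-.096,.175)),(s,S(407,168),(.104,-.096,.175))]
def w(q,p):
    c,s_=np.cos(q[2]),np.sin(q[2]); return np.array([q[0]+c*p[0]-s_*p[1],q[1]+s_*p[0]+c*p[1],p[2]])
f=lambda q:np.concatenate([np.subtract(proj(c,w(q,p)),uv) for c,uv,p in pts])
r=least_squares(f,[.5,0,0],loss='soft_l1'); q=r.x
print('bal',q,np.degrees(q[2])); print(np.round(f(q).reshape(-1,2),1).tolist())
for n,p in dict(power=(-.077,.08,.048),zero=(-.077,.04,.048),unit=(-.077,-.036,.048),prt=(-.077,-.079,.048),bar=(-.028,0,.191),pan=(.028,0,.088)).items(): print(n,np.round(w(q,p),4))
print('jar',at(t,*T(634,295),.062),at(s,*S(377,480),.062)); print('jarb',at(t,*T(627,558),.05),'red',at(t,*T(478,425),.062))
```

```text
bal [ 0.59441872  0.01020237 -0.13225201] -7.577481787347045
[[0.3, -0.0], [0.6, 0.1], [0.7, 0.1], [0.5, 0.2], [0.3, 0.0], [-0.3, -0.5], [-0.4, -0.6], [-0.2, -0.5], [-0.2, -0.5], [-0.5, -0.5], [0.4, -0.4], [-0.3, -2.4], [0.5, -0.4], [0.0, -0.1], [0.3, -1.1]]
power [0.5286 0.0997 0.048 ]
zero [0.5234 0.06   0.048 ]
unit [ 0.5133 -0.0153  0.048 ]
prt [ 0.5077 -0.058   0.048 ]
bar [0.5667 0.0139 0.191 ]
pan [0.6222 0.0065 0.088 ]
jar [ 0.57079163 -0.26225826  0.062     ] [ 0.56898724 -0.26870508  0.062     ]
jarb [ 0.39216253 -0.25118414  0.05      ] red [ 0.48317005 -0.15217668  0.062     ]
```

```bash
cat >> h.py <<'E'
from scipy.spatial.transform import Rotation as R
Q=[.59442,.0102,-.13225]
def bal(x,y,z=0):
    c,s=np.cos(Q[2]),np.sin(Q[2]); return np.array([Q[0]+c*x-s*y,Q[1]+s*x+c*y,z])
def need(p,yaw_y):
    "tool-frame shift (current axes) to world p, turn for tool y at world yaw (deg)"
    s=env.get_state(); o=s['orientation']; M=R.from_quat([*o[1:],o[0]]).as_matrix()
    y=np.degrees(np.arctan2(M[1,1],M[0,1])); turn=(y-yaw_y+180)%360-180
    b=np.array([np.cos(Q[2]),np.sin(Q[2])]); l=s['tcp_pos'][:2]-Q[:2]
    print('clock %.2f'%s['clock'],'tcp',np.round(s['tcp_pos'],4),'bal',np.round([b@l,b[0]*l[1]-b[1]*l[0]],4),'shift mm',np.round(M.T@(np.array(p)-s['tcp_pos'])*1e3,1),'turn %.1f'%turn,'F',np.round(s['wrist_force'],2),'gap %.4f'%s['finger_gap'],'j',np.round(s['joint_pos'],2))
E
J="python3 -m jog"
$J '[[-1,0,0,-0.03,0],[-1,-0.031,-0.022,0,0],[-1,-0.031,-0.022,0,0],[-1,-0.031,-0.022,0,0],[-1,-0.031,-0.022,0,0]]'
$J '[[-1,-0.031,-0.022,0,0],[-1,-0.031,-0.022,0,0],[-1,-0.031,-0.022,0,0],[-1,-0.031,-0.022,0,0],[-1,-0.031,-0.022,0,0]]'
$J '[[-1,-0.031,-0.022,0,0],[-1,-0.031,-0.022,0,0],[-1,0,0,0,7],[-1,0,0,0,7],[-1,0,0,0,7]]'
$J '[[-1,0,0,0,7],[-1,0,0,0,7],[-1,0,0,0,7],[-1,0,0,0,7],[-1,0,0,0,7]]'
$J '[[-1,0,0,0,7],[-1,0,0,0,7],[-1,0,0,0,0]]'
python3 -c "
from h import *
need(bal(-.131,.08,.08),-7.58)"
```

```text
clock: 0.52
tcp_pos: [0.33, 0.3778, 0.2504]
orientation: [-0.0, 0.231, 0.973, -0.0]
wrist_force: [0.7, 0.3, -0.2]
finger_gap: 0.0858
grip_force: 0.0
clock: 0.93
tcp_pos: [0.419, 0.2094, 0.2505]
orientation: [-0.0, 0.231, 0.973, -0.0]
wrist_force: [1.0, 0.8, 0.3]
finger_gap: 0.0854
grip_force: 0.0
clock: 1.35
tcp_pos: [0.4545, 0.1427, 0.2502]
orientation: [-0.001, 0.409, 0.913, -0.0]
wrist_force: [-0.4, 0.7, -0.5]
finger_gap: 0.085
grip_force: 0.0
clock: 1.77
tcp_pos: [0.4541, 0.1438, 0.2503]
orientation: [-0.0, 0.663, 0.748, -0.0]
wrist_force: [0.1, -0.1, -0.5]
finger_gap: 0.0857
grip_force: 0.0
clock: 2.02
tcp_pos: [0.4541, 0.1439, 0.2503]
orientation: [-0.0, 0.748, 0.663, -0.0]
wrist_force: [-0.2, -0.6, 0.1]
finger_gap: 0.0854
grip_force: 0.0
clock 2.02 tcp [0.4541 0.1439 0.2503] bal [-0.1567  0.114 ] shift mm [-34.3  25.5 170.3] turn 0.7 F [-0.19 -0.63  0.07] gap 0.0854 j [ 0.14  0.11 -0.13  1.32  0.    1.83]
```

```bash
J="python3 -m jog"
$J '[[-1,-0.017,0.0125,0.034,0.7],[-1,-0.017,0.0125,0.034,0],[-1,0,0,0.034,0],[-1,0,0,0.034,0],[-1,0,0,0.034,0]]'
$J '[[-1,0,0,0,0],[-1,0,0,0,0]]'
python3 - <<'E'
from h import *
need(bal(-.131,.08,.06),-7.58)
c=snap('side','s1.png'); im=c['img'][130:330,220:420,::-1]; cv2.imwrite('pics/s1c.png',cv2.resize(im,None,fx=3,fy=3,interpolation=cv2.INTER_CUBIC))
E
```

```text
clock: 2.43
tcp_pos: [0.4748, 0.1067, 0.0791]
orientation: [0.0, 0.751, 0.661, 0.0]
wrist_force: [0.7, 0.3, -1.1]
finger_gap: 0.0856
grip_force: 0.0
clock: 2.6
tcp_pos: [0.473, 0.107, 0.0795]
orientation: [-0.002, 0.751, 0.661, -0.002]
wrist_force: [0.2, 0.8, 1.5]
finger_gap: 0.0853
grip_force: 0.0
clock 2.60 tcp [0.473  0.107  0.0795] bal [-0.1331  0.0799] shift mm [ 0.1  2.2 19.4] turn 0.3 F [0.22 0.84 1.51] gap 0.0853 j [ 0.06  0.24 -0.42  0.92  0.    1.76]
```

View pics/s1c.png

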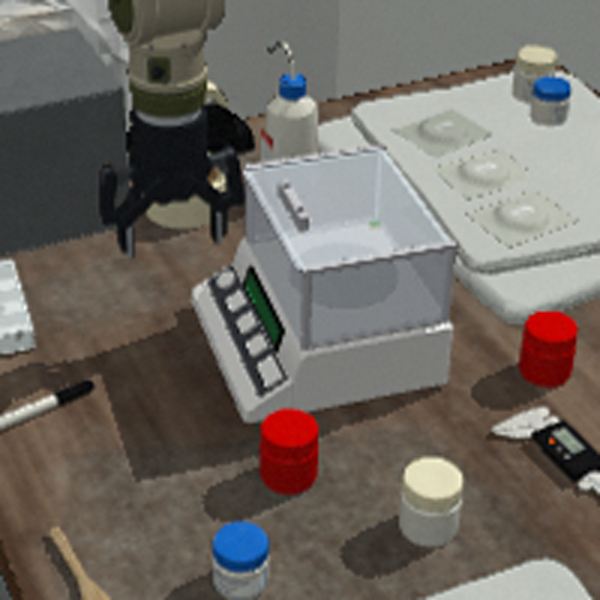

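The gripper's outer knuckles bulge past the fingertips and stand close to the chamber's front-left edge, at crop (240,180). I'll back off 8 mm and compare the tracking to see whether it was touching.

```bash
J="python3 -m jog"
$J '[[-1,0,0,0,0],[-1,0,0,0,0]]'
python3 -c "
from h import *
need(bal(-.131,.08,.06),-7.58)"
$J '[[-1,0,-0.008,0,0],[-1,0,0,0,0],[-1,0,0,0,0]]'
python3 - <<'E'
from h import *
need(bal(-.139,.08,.06),-7.58)
c=snap('wrist','w1.png')
print(c['fov_y'],c['cx'],c['cy'],np.round(c['T'],3).tolist())
E
```

```text
clock: 2.82
tcp_pos: [0.4771, 0.1074, 0.0831]
orientation: [0.001, 0.751, 0.66, 0.002]
wrist_force: [-0.5, 0.5, 0.9]
finger_gap: 0.0861
grip_force: 0.0
clock 2.82 tcp [0.4771 0.1074 0.0831] bal [-0.1291  0.0808] shift mm [-0.9 -2.  23.1] turn 0.2 F [-0.53  0.52  0.93] gap 0.0861 j [ 0.06  0.23 -0.41  0.92  0.    1.76]
clock: 3.07
tcp_pos: [0.4669, 0.1083, 0.0815]
orientation: [0.0, 0.751, 0.66, 0.001]
wrist_force: [0.6, -0.5, -0.2]
finger_gap: 0.0853
grip_force: 0.0
clock 3.07 tcp [0.4669 0.1083 0.0815] bal [-0.1393  0.0805] shift mm [-0.5  0.3 21.5] turn 0.2 F [ 0.61 -0.52 -0.17] gap 0.0853 j [ 0.06  0.22 -0.44  0.91  0.    1.76]
65.70646984690485 320.531855187531 195.28507103135524 [[0.992, 0.124, 0.034, 0.476], [-0.129, 0.956, 0.265, 0.176], [0.0, -0.267, 0.964, 0.235], [0.0, 0.0, 0.0, 1.0]]
```

View pics/w1.png

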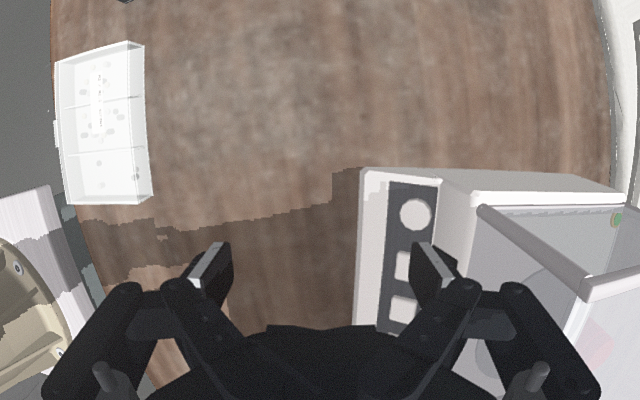

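Run:
```python
from h import *
c=load('wrist'); b=np.array([np.cos(Q[2]),np.sin(Q[2])])
def tb(p): l=p[:2]-Q[:2]; return np.array([b@l,b[0]*l[1]-b[1]*l[0],p[2]])
for uv in [(600,395),(508,288),(460,285),(455,275),(430,243),(412,243),(450,292)]:
    o,d=ray(c,*uv); o2=tb(o); d2=tb(o+d)-o2
    for off in(.0,.011): 
        k=(.0805+off-o2[1])/d2[1]; p=o2+k*d2; print(uv,off,np.round([p[0]+.1393,p[2]-.0815],4),end=' ')
    print()
print('keys',[np.round(tb(at(c,u,v,.048)),4) for u,v in((415,215),(403,265),(405,310))])
```

```text
(600, 395) 0.0 [0.0811 0.1213] (600, 395) 0.011 [0.0681 0.1265] 
(508, 288) 0.0 [0.0814 0.0556] (508, 288) 0.011 [0.0683 0.0714] 
(460, 285) 0.0 [0.0599 0.0491] (460, 285) 0.011 [0.0503 0.0659] 
(455, 275) 0.0 [0.0611 0.0404] (455, 275) 0.011 [0.0513 0.0586] 
(430, 243) 0.0 [0.0608 0.0046] (430, 243) 0.011 [0.0511 0.0285] 
(412, 243) 0.0 [0.0505 0.0038] (412, 243) 0.011 [0.0424 0.0279] 
(450, 292) 0.0 [0.0533 0.0537] (450, 292) 0.011 [0.0448 0.0698] 
keys [array([-0.0764,  0.0837,  0.048 ]), array([-0.0809,  0.0466,  0.048 ]), array([-0.0743,  0.0069,  0.048 ])]
```

```bash
J="python3 -m jog"
$J '[[-1,0,0.003,0.01,0],[-1,0,0,0.01,0],[-1,0,0,0,0],[-1,0,0,0,0],[-1,0,0,0,0]]' | grep -E 'pos|wrist'
$J '[[-1,0,0,0.004,0],[-1,0,0,0.004,0],[-1,0,0,0,0],[-1,0,0,0,0]]'| grep -E 'pos|wrist'
$J '[[-1,0,0,0.002,0],[-1,0,0,0,0],[-1,0,0,0,0]]'| grep -E 'pos|wrist'
$J '[[-1,0,0,0.001,0],[-1,0,0,0,0],[-1,0,0,0,0]]'| grep -E 'pos|wrist'
```

```text
tcp_pos: [0.4696, 0.1077, 0.0601]
wrist_force: [0.3, -0.1, -0.1]
tcp_pos: [0.4698, 0.1078, 0.0524]
wrist_force: [-0.2, -0.1, 0.7]
tcp_pos: [0.4701, 0.1078, 0.0507]
wrist_force: [-0.6, -1.0, -0.5]
tcp_pos: [0.4701, 0.1078, 0.0497]
wrist_force: [-0.4, 0.8, 0.0]
```

```bash
J="python3 -m jog"
for i in 1 2 3 4; do $J '[[-1,0,0,0.001,0],[-1,0,0,0,0],[-1,0,0,0,0]]'| grep -E 'pos|wrist'; done
```

```text
tcp_pos: [0.4701, 0.1078, 0.0487]
wrist_force: [-0.2, -0.0, -0.2]
tcp_pos: [0.47, 0.1078, 0.0476]
wrist_force: [0.2, 0.2, 0.7]
tcp_pos: [0.47, 0.1078, 0.0466]
wrist_force: [-0.8, 0.6, -0.4]
tcp_pos: [0.47, 0.1078, 0.0456]
wrist_force: [-0.1, 0.3, -0.3]
```

```bash
J="python3 -m jog"
for i in 1 2 3 4; do $J '[[-1,0,0,0.001,0],[-1,0,0,0,0],[-1,0,0,0,0]]'| grep -E 'pos|wrist'; done
```

```text
tcp_pos: [0.47, 0.1078, 0.0446]
wrist_force: [0.1, -0.0, -0.8]
tcp_pos: [0.47, 0.1078, 0.0436]
wrist_force: [0.8, -0.2, 0.2]
tcp_pos: [0.47, 0.1078, 0.0426]
wrist_force: [-0.6, 0.7, 0.3]
tcp_pos: [0.47, 0.1078, 0.0416]
wrist_force: [-0.4, 0.6, -0.3]
```

Run:
```python
from h import *
c=snap('wrist','w2.png'); im=c['img'][180:330,330:500,::-1]; a=cv2.resize(im,None,fx=4,fy=4,interpolation=cv2.INTER_CUBIC)[:,:]
c=snap('side','s2.png'); cv2.imwrite('pics/w2c.png',cv2.resize(np.hstack([im,c['img'][165:315,260:400,::-1]]),None,fx=2.5,fy=2.5,interpolation=cv2.INTER_CUBIC))
```

```text
(no output)
```

View pics/w2c.png

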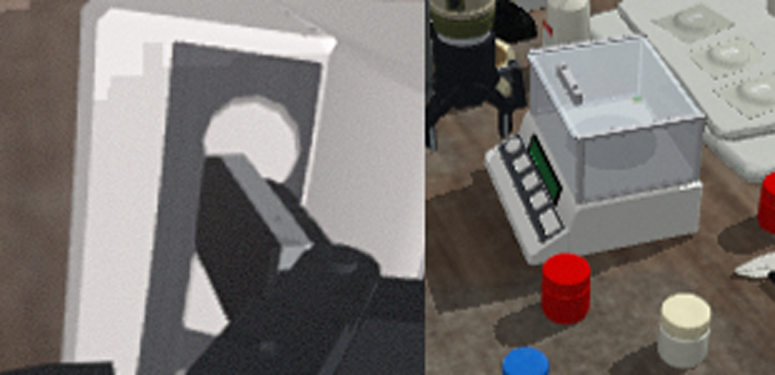

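Run:
```python
from h import *
s=load('side')
for x in(-.094,-.086,-.078):
  for z in(.04,.05,.06,.07): print(x,z,np.round(proj(s,bal(x,.0805,z)),1),end=' ')
  print()
print('key',proj(s,bal(-.077,.08,.048)))
im=s['img'][195:245,260:320,::-1]
cv2.imwrite('pics/s3.png',cv2.resize(im,None,fx=10,fy=10,interpolation=cv2.INTER_CUBIC))
```

```text
-0.094 0.04 [289.4 225.2] -0.094 0.05 [289.4 222.7] -0.094 0.06 [289.3 220.1] -0.094 0.07 [289.3 217.6] 
-0.086 0.04 [291.8 224.7] -0.086 0.05 [291.8 222.2] -0.086 0.06 [291.8 219.7] -0.086 0.07 [291.7 217.1] 
-0.078 0.04 [294.2 224.3] -0.078 0.05 [294.2 221.8] -0.078 0.06 [294.2 219.3] -0.078 0.07 [294.1 216.7] 
key (np.float64(294.56083355899545), np.float64(222.35109125827665))
```

View pics/s3.png

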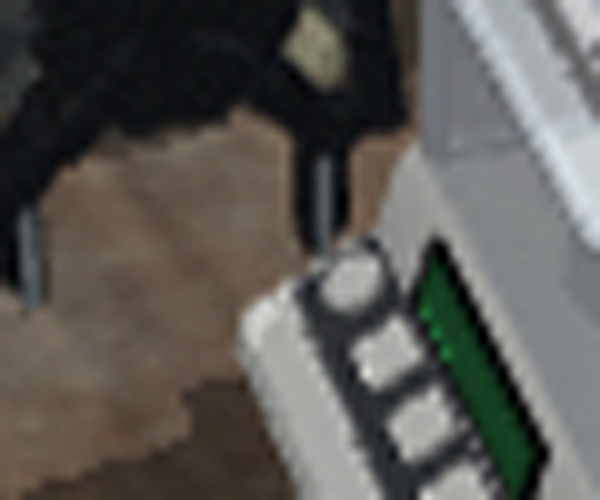

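Finger tip is at crop (325,248), still roughly 15 mm above the round key at (350,280), and centred at balance x of about -0.084. When the fingers are open the tips sit well behind the TCP, so I'll keep going down.

```bash
J="python3 -m jog"
$J '[[-1,0,0,0.002,0],[-1,0,0,0.002,0],[-1,0,0,0.002,0],[-1,0,0,0,0],[-1,0,0,0,0]]'| grep -E 'pos|wrist'
for i in 1 2 3 4 5 6; do F=$($J '[[-1,0,0,0.001,0],[-1,0,0,0,0],[-1,0,0,0,0]]'| grep -E 'pos|wrist'); echo $F; echo "$F" | awk '/wrist/{gsub("]","");if($4>1.8)exit 1}' || break; done
```

```text
tcp_pos: [0.4698, 0.1078, 0.0354]
wrist_force: [-0.9, 0.8, -0.1]
tcp_pos: [0.4701, 0.1078, 0.0347] wrist_force: [0.4, -0.6, 0.9]
tcp_pos: [0.47, 0.1078, 0.0337] wrist_force: [0.0, 0.0, 0.2]
tcp_pos: [0.47, 0.1078, 0.0326] wrist_force: [0.2, 0.7, 0.1]
tcp_pos: [0.47, 0.1078, 0.0316] wrist_force: [0.2, 0.7, -0.1]
tcp_pos: [0.47, 0.1078, 0.0306] wrist_force: [0.6, -0.6, -0.9]
tcp_pos: [0.47, 0.1078, 0.0296] wrist_force: [0.2, -0.5, -0.0]
```

```bash
J="python3 -m jog"
for i in 1 2 3 4 5 6 7 8; do F=$($J '[[-1,0,0,0.001,0],[-1,0,0,0,0]]'| grep -E 'clock|pos|wrist'); echo $F; echo "$F" | awk '/wrist/{gsub("]","");if($4>2.2)exit 1}' || break; done
```

```text
clock: 8.55 tcp_pos: [0.47, 0.1078, 0.0286] wrist_force: [-0.0, 0.2, 0.8]
clock: 8.72 tcp_pos: [0.47, 0.1078, 0.0275] wrist_force: [-0.1, 0.2, 0.1]
clock: 8.88 tcp_pos: [0.47, 0.1078, 0.0266] wrist_force: [0.4, 0.0, 0.1]
clock: 9.05 tcp_pos: [0.47, 0.1078, 0.0256] wrist_force: [-0.7, 0.6, -0.1]
clock: 9.22 tcp_pos: [0.47, 0.1078, 0.0245] wrist_force: [-0.3, 0.4, -0.5]
clock: 9.38 tcp_pos: [0.47, 0.1078, 0.0235] wrist_force: [0.1, -0.7, -0.5]
clock: 9.55 tcp_pos: [0.47, 0.1078, 0.0226] wrist_force: [-0.8, -0.2, -0.7]
clock: 9.72 tcp_pos: [0.47, 0.1078, 0.0216] wrist_force: [-0.1, 0.4, 0.3]
```

```bash
J="python3 -m jog"
for i in 1 2 3 4 5 6 7 8; do F=$($J '[[-1,0,0,0.001,0],[-1,0,0,0,0]]'| grep -E 'clock|pos|wrist'); echo $F; echo "$F" | awk '/wrist/{gsub("]","");if($4>2.2)exit 1}' || break; done
```

```text
clock: 9.88 tcp_pos: [0.47, 0.1078, 0.0206] wrist_force: [0.7, -1.1, 0.2]
clock: 10.05 tcp_pos: [0.4699, 0.1078, 0.0195] wrist_force: [0.4, 0.2, -1.0]
clock: 10.22 tcp_pos: [0.4699, 0.1078, 0.0186] wrist_force: [0.3, -0.3, 0.7]
clock: 10.38 tcp_pos: [0.4699, 0.1078, 0.0175] wrist_force: [0.1, -0.6, -0.3]
clock: 10.55 tcp_pos: [0.4699, 0.1078, 0.0165] wrist_force: [-0.7, 0.3, 1.3]
clock: 10.72 tcp_pos: [0.4699, 0.1078, 0.0155] wrist_force: [-0.5, -0.3, 0.6]
clock: 10.88 tcp_pos: [0.4703, 0.1078, 0.0147] wrist_force: [-0.8, -0.4, 1.6]
clock: 11.05 tcp_pos: [0.4706, 0.1078, 0.0139] wrist_force: [0.3, -0.2, 2.9]
```

```bash
J="python3 -m jog"
for i in 1 2 ; do F=$($J '[[-1,0,0,0.001,0],[-1,0,0,0,0]]'| grep -E 'clock|pos|wrist'); echo $F;  done
```

```text
clock: 11.22 tcp_pos: [0.4706, 0.1078, 0.0129] wrist_force: [-0.4, -0.1, 2.9]
clock: 11.38 tcp_pos: [0.4708, 0.1078, 0.0121] wrist_force: [-0.2, -0.2, 6.3]
```

```bash
J="python3 -m jog"
$J '[[-1,0,0,0.001,0],[-1,0,0,0,0],[-1,0,0,0,0]]'| grep -E 'clock|pos|wrist'
$J '[[-1,0,0,-0.01,0],[-1,0,0,-0.01,0],[-1,0,0,0,0],[-1,0,0,0,0]]'| grep -E 'clock|pos|wrist'
python3 -c "
from h import *
need(bal(-.1352,.0405,.0341),-7.58)"
```

```text
clock: 11.63
tcp_pos: [0.4709, 0.1078, 0.0118]
wrist_force: [-2.1, -0.1, 12.1]
clock: 11.97
tcp_pos: [0.4706, 0.1078, 0.0313]
wrist_force: [-0.2, -0.9, 0.2]
clock 11.97 tcp [0.4706 0.1078 0.0313] bal [-0.1356  0.0805] shift mm [-40.    0.3  -2.8] turn 0.1 F [-0.15 -0.88  0.16] gap 0.0855 j [ 0.06  0.28 -0.5   0.79  0.    1.76]
```

```bash
J="python3 -m jog"
$J '[[-1,-0.02,0,0,0],[-1,-0.02,0,0,0],[-1,0,0,0,0],[-1,0,0,0,0]]'| grep -E 'clock|pos|wrist'
$J '[[-1,0,0,0.007,0],[-1,0,0,0.007,0],[-1,0,0,0,0],[-1,0,0,0,0]]'| grep -E 'clock|pos|wrist'
$J '[[-1,0,0,0.002,0],[-1,0,0,0.002,0],[-1,0,0,0,0]]'| grep -E 'clock|pos|wrist'
$J '[[-1,0,0,0.001,0],[-1,0,0,0,0],[-1,0,0,0,0]]'| grep -E 'clock|pos|wrist'
```

```text
clock: 12.3
tcp_pos: [0.4644, 0.0676, 0.0303]
wrist_force: [0.2, 0.6, 0.3]
clock: 12.63
tcp_pos: [0.4641, 0.0687, 0.0158]
wrist_force: [-0.0, -0.3, -0.8]
clock: 12.88
tcp_pos: [0.4655, 0.0684, 0.0128]
wrist_force: [0.8, 0.6, 2.5]
clock: 13.13
tcp_pos: [0.4656, 0.0683, 0.0122]
wrist_force: [0.4, 0.8, 4.7]
```

```bash
J="python3 -m jog"
$J '[[-1,0,0,0.001,0],[-1,0,0,0,0],[-1,0,0,0,0]]'| grep -E 'clock|pos|wrist'
$J '[[-1,0,0,-0.01,0],[-1,0,-0.02,-0.04,0],[-1,0,-0.04,-0.04,0],[-1,0,0,-0.04,0],[0.95,0,0,-0.04,0]]'| grep -E 'clock|pos|wrist'
$J '[[1,0,0,-0.04,0],[1,0,0,0,0],[1,0,0,0,0]]'
python3 -c "
from h import *
need(bal(-.065,0,.195),-7.58)"
```

```text
clock: 13.38
tcp_pos: [0.4658, 0.0683, 0.0119]
wrist_force: [-2.1, 1.2, 12.5]
clock: 13.8
tcp_pos: [0.4131, 0.0745, 0.1674]
wrist_force: [1.8, 0.1, -0.5]
clock: 14.05
tcp_pos: [0.4186, 0.0742, 0.2097]
orientation: [0.002, 0.752, 0.66, 0.002]
wrist_force: [0.4, 0.6, -0.6]
finger_gap: 0.039
grip_force: 0.0
clock 14.05 tcp [0.4186 0.0742 0.2097] bal [-0.1827  0.0403] shift mm [-40.6 117.6  15.2] turn 0.1 F [ 0.4   0.61 -0.59] gap 0.0390 j [-0.01  0.02 -0.33  1.21 -0.    1.69]
```

```bash
J="python3 -m jog"
$J '[[1,-0.02,0.035,-0.015,0],[1,-0.02,0.035,-0.015,0],[1,0,0.033,0,0],[1,0,0,0,0],[1,0,0,0,0]]'
$J '[[1,0,0,0,0],[1,0,0,0,0]]' | grep gap
python3 - <<'E'
from h import *
need(bal(-.065,0,.195),-7.58)
c=snap('side','s4.png'); p=env.get_state()['tcp_pos']
for dz in(-.011,0,.01,.02): print(dz,np.round(proj(c,p+[0,0,dz]),1))
print('bar',proj(c,bal(-.028,0,.191)))
im=c['img'][130:220,270:390,::-1]
cv2.imwrite('pics/s4c.png',cv2.resize(im,None,fx=6,fy=6,interpolation=cv2.INTER_CUBIC))
E
```

```text
clock: 14.47
tcp_pos: [0.512, 0.0222, 0.2336]
orientation: [-0.002, 0.752, 0.659, -0.002]
wrist_force: [-0.6, -0.1, -0.3]
finger_gap: -0.0003
grip_force: 0.0
finger_gap: 0.0003
clock 14.63 tcp [0.5103 0.0233 0.2352] bal [-0.0851  0.0019] shift mm [-2.  20.2 40.2] turn 0.2 F [-1.11 -0.    0.35] gap 0.0003 j [-0.11  0.19 -0.08  1.3   0.    1.59]
-0.011 [298.6 188.3]
0 [298.6 185. ]
0.01 [298.6 182. ]
0.02 [298.5 179. ]
bar (np.float64(317.54275803628764), np.float64(195.49634162502113))
```

View pics/s4c.png

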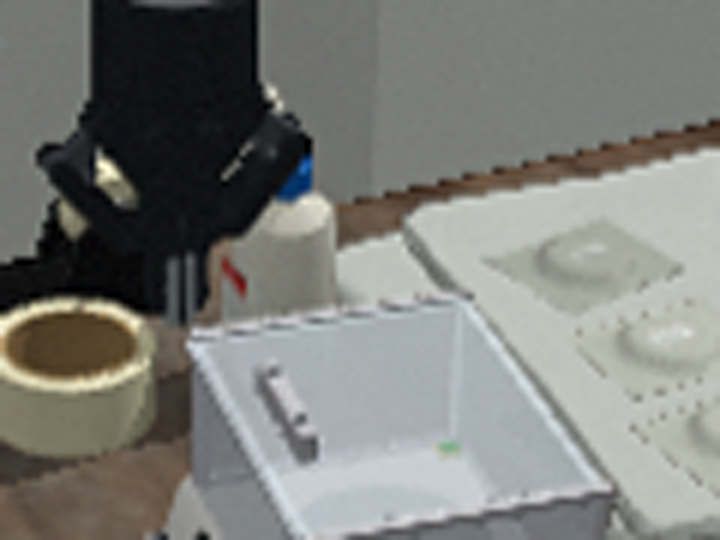

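Shut fingertips are at crop (180,322), about 10 to 15 mm above where the stated offset would put them. The bar is at (288,408). I'll descend in front of the bar with a force check.

```bash
J="python3 -m jog"
$J '[[1,-0.002,0.014,0.02,0],[1,0,0.014,0.02,0],[1,0,0,0.01,0],[1,0,0,0,0],[1,0,0,0,0]]'| grep -E 'clock|pos|wrist'
for i in 1 2 3 4 5 6 7 8 9; do F=$($J '[[1,0,0,0.002,0],[1,0,0,0,0]]'| grep -E 'clock|pos|wrist'); echo $F; echo "$F" | awk '/wrist/{gsub("]","");if($4>2)exit 1}' || break; done
```

```text
clock: 15.1
tcp_pos: [0.538, 0.0177, 0.1863]
wrist_force: [0.4, -0.2, 0.4]
clock: 15.27 tcp_pos: [0.5395, 0.0174, 0.1855] wrist_force: [0.5, 1.1, 0.5]
clock: 15.43 tcp_pos: [0.5396, 0.0173, 0.183] wrist_force: [-0.6, 0.1, 0.1]
clock: 15.6 tcp_pos: [0.5395, 0.0173, 0.1804] wrist_force: [-0.3, 0.3, 0.4]
clock: 15.77 tcp_pos: [0.5395, 0.0172, 0.1781] wrist_force: [0.3, -0.1, -0.9]
clock: 15.93 tcp_pos: [0.5395, 0.0172, 0.1761] wrist_force: [-0.0, 0.2, -0.8]
clock: 16.1 tcp_pos: [0.5395, 0.0173, 0.1741] wrist_force: [0.1, -0.9, -0.3]
clock: 16.27 tcp_pos: [0.5395, 0.0173, 0.1721] wrist_force: [0.7, 0.1, -0.4]
clock: 16.43 tcp_pos: [0.5395, 0.0173, 0.1701] wrist_force: [-0.0, -0.3, 0.0]
clock: 16.6 tcp_pos: [0.5395, 0.0172, 0.1682] wrist_force: [0.5, -0.3, 0.3]
```

```bash
J="python3 -m jog"
for i in 1 2 3 4 5 6 7 8; do F=$($J '[[1,0,0,0.002,0],[1,0,0,0,0]]'| grep -E 'clock|pos|wrist'); echo $F; echo "$F" | awk '/wrist/{gsub("]","");if($4>2)exit 1}' || break; done
```

```text
clock: 16.77 tcp_pos: [0.5395, 0.0173, 0.1661] wrist_force: [0.5, -0.2, -0.3]
clock: 16.93 tcp_pos: [0.5395, 0.0173, 0.1641] wrist_force: [-0.9, -0.0, 0.5]
clock: 17.1 tcp_pos: [0.5398, 0.0172, 0.1625] wrist_force: [0.4, 0.8, -0.4]
clock: 17.27 tcp_pos: [0.5413, 0.017, 0.1624] wrist_force: [0.8, -0.6, 7.6]
```

Contact at TCP z≈0.163, so the shut tips sit about 10 mm above the reported TCP (cover top is 0.173). I'll lift slightly and push the bar back.

```bash
J="python3 -m jog"
$J '[[1,0,0,-0.006,0],[1,0,0.008,0,0],[1,0,0.016,0,0],[1,0,0.016,0,0],[1,0,0.016,0,0]]'| grep -E 'clock|pos|wrist'
$J '[[1,0,0.016,0,0],[1,0,0.016,0,0],[1,0,0.016,0,0],[1,0,0.008,0,0],[1,0,0.004,0,0]]'| grep -E 'clock|pos|wrist'
for i in 1 2 3 4 5 6 7 8; do F=$($J '[[1,0,0.003,0,0],[1,0,0,0,0]]'| grep -E 'clock|pos|wrist'); echo $F; echo "$F" | awk '/wrist/{gsub("\\[","");if($2<-4)exit 1}' || break; done
python3 -c "
from h import *
need(bal(.0715,0,.17),-7.58)"
```

```text
clock: 17.68
tcp_pos: [0.5956, 0.0099, 0.1663]
wrist_force: [-1.4, -0.2, 1.7]
clock: 18.1
tcp_pos: [0.6555, 0.0019, 0.1655]
wrist_force: [-1.6, -0.6, -0.1]
clock: 18.27 tcp_pos: [0.6577, 0.0018, 0.166] wrist_force: [-0.6, 1.2, 0.1]
clock 18.27 tcp [0.6577 0.0018 0.166 ] bal [0.0638 0.    ] shift mm [-0.   7.7 -4. ] turn 0.1 F [-0.61  1.18  0.12] gap -0.0005 j [-0.12  0.49  0.18  1.26  0.    1.58]
```

```bash
J="python3 -m jog"
for i in 1 2 3 4 5 6 7 8; do F=$($J '[[1,0,0.003,0,0],[1,0,0,0,0]]'| grep -E 'clock|pos|wrist'); echo $F; echo "$F" | awk '/wrist/{gsub("\\[","");if($2+0<-4)exit 1}' || break; done
```

```text
clock: 18.43 tcp_pos: [0.6605, 0.0015, 0.1665] wrist_force: [0.7, -0.0, -0.1]
clock: 18.6 tcp_pos: [0.6637, 0.0011, 0.1666] wrist_force: [-0.8, -0.1, -0.0]
clock: 18.77 tcp_pos: [0.6656, 0.0009, 0.1666] wrist_force: [-4.8, 0.6, 0.4]
```

```bash
J="python3 -m jog"
$J '[[1,0,-0.003,-0.03,0],[1,0,-0.01,-0.04,0],[0,-0.036,-0.01,-0.01,0],[-1,-0.04,-0.01,0,0],[-1,-0.04,-0.01,0,0]]'| grep -E 'clock|pos|wrist'
$J '[[-1,-0.04,-0.008,0,0],[-1,-0.04,-0.008,0,0],[-1,-0.04,0,0,0],[-1,-0.04,0,0,0],[-1,0,0,0,-7]]'| grep -E 'clock|pos|wrist'
for i in 1 2 ; do $J '[[-1,0,0,0,-7],[-1,0,0,0,-7],[-1,0,0,0,-7],[-1,0,0,0,-7],[-1,0,0,0,-7]]' >/dev/null;done
$J '[[-1,0,0,0,-7],[-1,0,0,0,-6],[-1,0,0,0,0],[-1,0,0,0,0]]' >/dev/null
python3 - <<'E'
from h import *
need([.570,-.2655,.06],82.42)
c=snap('wrist','w3.png');c['fish']=1
hsv=cv2.cvtColor(c['img'],cv2.COLOR_RGB2HSV); m=((hsv[:,:,0]>20)&(hsv[:,:,0]<35)&(hsv[:,:,1]>25)&(hsv[:,:,1]<110)&(hsv[:,:,2]>170)).astype(np.uint8)
n,l,st,ce=cv2.connectedComponentsWithStats(m)
for i in np.argsort(-st[1:,4])[:4]+1: print(st[i],ce[i],at(c,*ce[i],.062))
E
```

```text
clock: 19.18
tcp_pos: [0.6099, -0.1094, 0.2487]
wrist_force: [0.0, -1.8, -1.4]
clock: 19.6
tcp_pos: [0.5713, -0.273, 0.2463]
wrist_force: [0.9, 1.1, -0.5]
clock 20.77 tcp [ 0.5726 -0.2656  0.2467] bal [ 0.0147 -0.2762] shift mm [  2.8  -0.2 186.7] turn -0.0 F [ 0.05 -0.19  1.12] gap 0.0851 j [-0.56  0.42  0.27  1.42  0.   -0.43]
[303 146  41  14  77] [323.36363636 151.19480519] [ 0.54994116 -0.2588104   0.062     ]
[43 58  8 21 49] [47.06122449 67.34693878] [ 0.354525 -0.638351  0.062   ]
[62 80  7 11 25] [64.64 85.36] [ 0.39478877 -0.60055989  0.062     ]
[299 160   5  16  21] [300.61904762 166.95238095] [ 0.56402981 -0.28609678  0.062     ]
```

Run:
```python
from h import *
c=load('wrist'); im=c['img'].astype(int)
for v in range(130,240,8): print(v,[tuple(im[v,u]) for u in (285,305,320,335,350,365)])
for k in (10,20,30):
    m=((im[:,:,0]-im[:,:,2]>k)&(im[:,:,0]>175)).astype(np.uint8); m=cv2.morphologyEx(m,cv2.MORPH_OPEN,np.ones((3,3),np.uint8))
    n,l,st,ce=cv2.connectedComponentsWithStats(m)
    for i in np.argsort(-st[1:,4])[:2]+1: print(k,st[i],ce[i],at(c,*ce[i],.062))
```

```text
130 [(np.int64(139), np.int64(126), np.int64(116)), (np.int64(106), np.int64(95), np.int64(85)), (np.int64(111), np.int64(100), np.int64(91)), (np.int64(108), np.int64(102), np.int64(91)), (np.int64(138), np.int64(124), np.int64(117)), (np.int64(143), np.int64(127), np.int64(117))]
138 [(np.int64(146), np.int64(132), np.int64(124)), (np.int64(110), np.int64(102), np.int64(93)), (np.int64(97), np.int64(89), np.int64(78)), (np.int64(109), np.int64(101), np.int64(92)), (np.int64(147), np.int64(137), np.int64(124)), (np.int64(140), np.int64(127), np.int64(115))]
146 [(np.int64(145), np.int64(134), np.int64(121)), (np.int64(109), np.int64(95), np.int64(86)), (np.int64(167), np.int64(157), np.int64(144)), (np.int64(131), np.int64(126), np.int64(116)), (np.int64(147), np.int64(133), np.int64(121)), (np.int64(146), np.int64(129), np.int64(117))]
154 [(np.int64(151), np.int64(137), np.int64(120)), (np.int64(163), np.int64(158), np.int64(145)), (np.int64(251), np.int64(248), np.int64(235)), (np.int64(253), np.int64(250), np.int64(237)), (np.int64(149), np.int64(136), np.int64(120)), (np.int64(
[... 2752 characters left out ...]
64(100)), (np.int64(139), np.int64(122), np.int64(109)), (np.int64(131), np.int64(114), np.int64(101)), (np.int64(131), np.int64(114), np.int64(102))]
10 [ 300  147   47   47 1748] [322.70194508 170.23913043] [ 0.57098867 -0.26231773  0.062     ]
10 [ 390   61   44   45 1590] [411.47735849  82.94150943] [ 0.48508248 -0.15214066  0.062     ]
20 [ 390   61   44   45 1590] [411.47735849  82.94150943] [ 0.48508248 -0.15214066  0.062     ]
20 [ 56  75  16  21 134] [63.03731343 84.17164179] [ 0.39198574 -0.60384877  0.062     ]
30 [ 390   61   44   45 1590] [411.47735849  82.94150943] [ 0.48508248 -0.15214066  0.062     ]
30 [146 368   8   4  30] [149.3 369.6] [ 0.88239424 -0.61831594  0.062     ]
```

```bash
J="python3 -m jog"
$J '[[-1,0.002,0.003,0.035,0],[-1,0,0,0.035,0],[-1,0,0,0.035,0],[-1,0,0,0.035,0],[-1,0,0,0.035,0]]'| grep -E 'clock|pos|wrist'
$J '[[-1,0,0,0.03,0],[-1,0,0,0.02,0],[-1,0,0,0.01,0],[-1,0,0,0,0],[-1,0,0,0,0]]'| grep -E 'clock|pos|wrist'
$J '[[0.2,0,0,0,0],[0.6,0,0,0,0],[1,0,0,0,0],[1,0,0,0,0],[1,0,0,0,0]]' 30 | grep -E 'clock|pos|wrist|gap|grip'
$J '[[1,0,0,0,0],[1,0,0,0,0]]' | grep -E 'clock|pos|wrist|gap|grip'
```

```text
clock: 21.23
tcp_pos: [0.5708, -0.2622, 0.0703]
wrist_force: [0.7, -1.1, 0.0]
clock: 21.65
tcp_pos: [0.571, -0.2623, 0.0119]
wrist_force: [0.5, -0.1, -0.3]
clock: 22.07
tcp_pos: [0.572, -0.263, 0.0135]
wrist_force: [-0.1, 0.1, 5.9]
finger_gap: 0.053
grip_force: 32.0
clock: 22.23
tcp_pos: [0.5721, -0.263, 0.0136]
wrist_force: [-0.2, -0.0, 6.6]
finger_gap: 0.0534
grip_force: 32.0
```

```bash
J="python3 -m jog"
$J '[[1,0,0,-0.015,0],[1,0,0,-0.035,0],[1,0,0,-0.035,0],[1,0,0,-0.035,0],[1,0,0,-0.035,0]]'| grep -E 'clock|pos|wrist'
$J '[[1,0,0,-0.035,0],[1,0,0.01,-0.03,0],[1,0,0.02,-0.01,0],[1,0,0.03,0,0],[1,0,0.03,0,0]]'| grep -E 'clock|pos|wrist'
$J '[[1,0,0.03,0,0],[1,0,0.03,0,0],[1,0,0.03,0,0],[1,0,0.03,0,0],[1,0,0.03,0,0]]'| grep -E 'clock|pos|wrist'
$J '[[1,0,0.02,0,0],[1,0,0.01,0,0],[1,0,0,0,0],[1,0,0,0,0]]' | grep -E 'clock|pos|wrist|gap|grip'
python3 -c "
from h import *
need(bal(.028,0,.11),82.42)"
```

```text
clock: 22.65
tcp_pos: [0.5703, -0.2619, 0.1683]
wrist_force: [0.9, -0.4, -1.7]
clock: 23.07
tcp_pos: [0.583, -0.173, 0.2434]
wrist_force: [0.7, 0.8, -1.7]
clock: 23.48
tcp_pos: [0.6016, -0.0227, 0.2419]
wrist_force: [1.0, 0.7, -1.5]
clock: 23.82
tcp_pos: [0.6056, 0.0054, 0.2416]
wrist_force: [-0.1, -0.8, -1.4]
finger_gap: 0.0537
grip_force: 31.9
clock 23.82 tcp [0.6056 0.0054 0.2416] bal [ 0.0117 -0.0033] shift mm [-16.3   3.3 131.6] turn 0.2 F [-0.06 -0.81 -1.44] gap 0.0537 j [-0.12  0.37  0.18  1.38 -0.    0.01]
```

```bash
J="python3 -m jog"
$J '[[1,-0.016,0.003,0,0],[1,0,0,0.03,0],[1,0,0,0.03,0],[1,0,0,0.03,0],[1,0,0,0.025,0]]'| grep -E 'clock|pos|wrist'
$J '[[1,0,0,0.01,0],[1,0,0,0,0],[1,0,0,0,0],[1,0,0,0,0]]'| grep -E 'clock|pos|wrist'
for i in 1 2 3 4 5 6 7; do F=$($J '[[1,0,0,0.002,0],[1,0,0,0,0]]'| grep -E 'clock|pos|wrist'); echo $F; echo "$F" | awk '/wrist/{gsub("]","");if($4+0>1.2)exit 1}' || break; done
python3 -c "
from h import *
need(bal(.028,0,.11),82.42)"
```

```text
clock: 24.23
tcp_pos: [0.6212, 0.0044, 0.1245]
wrist_force: [0.5, 0.8, -0.8]
clock: 24.57
tcp_pos: [0.6233, 0.0056, 0.1185]
wrist_force: [0.4, 0.0, -0.5]
clock: 24.73 tcp_pos: [0.623, 0.0063, 0.1161] wrist_force: [-1.0, 0.5, -0.6]
clock: 24.9 tcp_pos: [0.6222, 0.0065, 0.1129] wrist_force: [-0.5, -0.0, -1.6]
clock: 25.07 tcp_pos: [0.6217, 0.0066, 0.1102] wrist_force: [0.6, -0.2, -0.9]
clock: 25.23 tcp_pos: [0.6217, 0.0066, 0.108] wrist_force: [-0.2, -0.1, -0.8]
clock: 25.4 tcp_pos: [0.6217, 0.0065, 0.106] wrist_force: [-0.4, 0.4, -0.6]
clock: 25.57 tcp_pos: [0.6218, 0.0065, 0.1041] wrist_force: [-0.3, -0.6, -1.2]
clock: 25.73 tcp_pos: [0.6218, 0.0065, 0.1021] wrist_force: [0.6, -0.1, -1.6]
clock 25.73 tcp [0.6218 0.0065 0.1021] bal [ 0.0276 -0.    ] shift mm [-0.4  0.  -7.9] turn 0.1 F [ 0.63 -0.1  -1.61] gap 0.0531 j [-0.12  0.46 -0.03  1.08  0.    0.01]
```

```bash
J="python3 -m jog"
for i in 1 2 3 4 5 6 7; do F=$($J '[[1,0,0,0.001,0],[1,0,0,0,0]]'| grep -E 'clock|pos|wrist'); echo $F; echo "$F" | awk '/wrist/{gsub("]","");if($4+0>1)exit 1}' || break; done
```

```text
clock: 25.9 tcp_pos: [0.622, 0.0065, 0.1014] wrist_force: [0.8, -0.3, -0.0]
clock: 26.07 tcp_pos: [0.622, 0.0065, 0.1006] wrist_force: [-0.1, 1.0, 0.8]
clock: 26.23 tcp_pos: [0.622, 0.0065, 0.0997] wrist_force: [-0.4, 0.4, 2.0]
```

```bash
J="python3 -m jog"
$J '[[-0.35,0,0,0,0],[-0.5,0,0,0,0],[-0.6,0,0,0,0],[-0.6,0,0,0,0],[-0.6,0,0,0,0]]'| grep -E 'clock|pos|wrist|gap|grip'
$J '[[-0.6,0,0,-0.02,0],[-0.6,0,0,-0.035,0],[-0.6,0,0,-0.035,0],[-0.6,0,0,-0.035,0],[-0.6,0,0,-0.03,0]]'| grep -E 'clock|pos|wrist|gap|grip'
$J '[[1,0,0,0,0],[1,0,0,0,0]]' | grep gap
python3 - <<'E'
from h import *
need(bal(.12,0,.23),82.42)
a=snap('top','t5.png')['img'][140:230,280:370,::-1]; b=snap('side','s5.png')['img'][160:250,290:380,::-1]
cv2.imwrite('pics/c5.png',cv2.resize(np.hstack([a,b]),None,fx=4.4,fy=4.4,interpolation=cv2.INTER_CUBIC))
E
```

```text
clock: 26.65
tcp_pos: [0.622, 0.0065, 0.0994]
wrist_force: [0.2, -0.1, -0.5]
finger_gap: 0.0684
grip_force: 0.0
clock: 27.07
tcp_pos: [0.622, 0.0065, 0.257]
wrist_force: [0.6, -0.7, 0.4]
finger_gap: 0.0684
grip_force: 0.0
finger_gap: 0.0454
clock 27.23 tcp [0.6233 0.0064 0.2569] bal [0.0291 0.    ] shift mm [-90.8  -0.2  27.4] turn 0.1 F [ 0.45 -0.41  0.1 ] gap 0.0454 j [-0.12  0.4   0.26  1.43  0.    0.01]
```

View pics/c5.png

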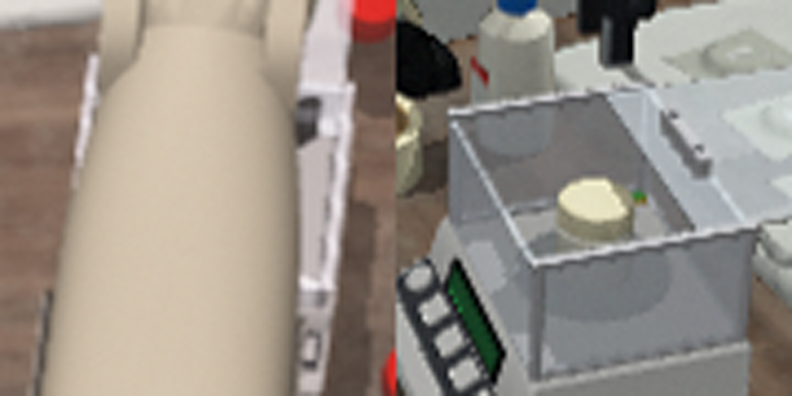

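The side view shows jar_a upright in the middle of the pan, lid at crop (595,208), and the cover open with its bar at (685,140). Next I'll go behind the bar and pull the cover shut.

```bash
J="python3 -m jog"
$J '[[1,-0.032,0,0,0],[1,-0.032,0,0,0],[1,-0.032,0,0,0],[1,0,0,0,0],[1,0,0,0,0]]'| grep -E 'clock|pos|wrist|gap|grip'
$J '[[1,0,0,0.03,0],[1,0,0,0.03,0],[1,0,0,0.02,0],[1,0,0,0.005,0],[1,0,0,0,0]]'| grep -E 'clock|pos|wrist|gap|grip'
$J '[[1,0,0,0,0],[1,0,0,0,0]]'| grep -E 'clock|pos|wrist|gap|grip'
python3 -c "
from h import *
need(bal(-.011,0,.170),82.42)"
```

```text
clock: 27.75
tcp_pos: [0.7173, -0.0063, 0.2488]
wrist_force: [0.0, -1.0, 0.2]
finger_gap: 0.0002
grip_force: 0.0
clock: 28.17
tcp_pos: [0.7144, -0.0055, 0.1674]
wrist_force: [-1.2, -0.1, 1.3]
finger_gap: -0.0003
grip_force: 0.0
clock: 28.33
tcp_pos: [0.7177, -0.006, 0.1719]
wrist_force: [0.3, -0.0, 0.9]
finger_gap: 0.0005
grip_force: 0.0
clock 28.33 tcp [ 0.7177 -0.006   0.1719] bal [0.1243 0.0002] shift mm [1.353e+02 1.000e-01 1.500e+00] turn 0.1 F [ 0.26 -0.    0.89] gap 0.0005 j [-0.12  0.62  0.4   1.35  0.    0.01]
```

```bash
J="python3 -m jog"
$J '[[1,0.008,0,0.001,0],[1,0.012,0,0,0],[1,0.015,0,0,0],[1,0.015,0,0,0],[1,0.015,0,0,0]]'| grep -E 'clock|pos|wrist'
$J '[[1,0.015,0,0,0],[1,0.015,0,0,0],[1,0.012,0,0,0],[1,0.008,0,0,0],[1,0.004,0,0,0]]'| grep -E 'clock|pos|wrist'
for i in 1 2 3 4 5 6 7 8 9; do F=$($J '[[1,0.003,0,0,0],[1,0,0,0,0]]'| grep -E 'clock|pos|wrist'); echo $F; echo "$F" | awk '/wrist/{gsub("\\[","");if($2+0>4)exit 1}' || break; done
python3 -c "
from h import *
need(bal(-.011,0,.170),82.42)"
```

```text
clock: 28.75
tcp_pos: [0.6536, 0.0023, 0.1707]
wrist_force: [1.7, -0.0, -0.9]
clock: 29.17
tcp_pos: [0.5994, 0.0095, 0.1706]
wrist_force: [0.3, 1.0, 1.1]
clock: 29.33 tcp_pos: [0.5965, 0.0098, 0.1694] wrist_force: [0.1, 0.6, 0.0]
clock: 29.5 tcp_pos: [0.5933, 0.0102, 0.1685] wrist_force: [1.0, -0.2, 0.7]
clock: 29.67 tcp_pos: [0.59, 0.0106, 0.1683] wrist_force: [0.0, 0.1, 1.3]
clock: 29.83 tcp_pos: [0.5867, 0.0111, 0.1683] wrist_force: [0.0, -0.6, 0.5]
clock: 30.0 tcp_pos: [0.5836, 0.0115, 0.1683] wrist_force: [0.3, 0.4, 1.2]
clock: 30.17 tcp_pos: [0.5828, 0.0116, 0.1686] wrist_force: [5.7, 0.9, -4.2]
clock 30.17 tcp [0.5828 0.0116 0.1686] bal [-0.0117 -0.0002] shift mm [-0.7  0.2 -1.4] turn 0.1 F [ 5.73  0.89 -4.22] gap -0.0001 j [-0.12  0.34 -0.04  1.18  0.    0.01]
```

```bash
J="python3 -m jog"
$J '[[1,-0.003,0,0,0],[1,0,0,-0.03,0],[1,0,0,-0.035,0],[1,0.03,-0.01,-0.01,0],[1,0.04,-0.01,0,0]]'| grep -E 'clock|pos|wrist'
$J '[[0,0.04,-0.01,0,0],[-1,0.017,-0.005,0,0],[-1,0,0,0,7],[-1,0,0,0,7],[-1,0,0,0,7]]'| grep -E 'clock|pos|wrist'
for i in 1 2 ; do $J '[[-1,0,0,0,7],[-1,0,0,0,7],[-1,0,0,0,7],[-1,0,0,0,7],[-1,0,0,0,7]]' >/dev/null;done
python3 -c "
from h import *
need(bal(-.1357,-.0355,.0303),-7.58)"
```

```text
clock: 30.58
tcp_pos: [0.5157, -0.0001, 0.2465]
wrist_force: [0.1, -0.3, 0.5]
clock: 31.0
tcp_pos: [0.4529, -0.0068, 0.2439]
wrist_force: [-0.5, -0.0, -0.9]
clock 31.83 tcp [ 0.4532 -0.0067  0.2435] bal [-0.1377 -0.0354] shift mm [-1.000e-01  2.200e+00  2.131e+02] turn -1.2 F [ 0.4  -0.12 -0.4 ] gap 0.0854 j [-0.19  0.07 -0.2   1.3   0.    1.53]
```

```bash
J="python3 -m jog"
$J '[[-1,0,0.002,0.035,-1.2],[-1,0,0,0.035,0],[-1,0,0,0.035,0],[-1,0,0,0.035,0],[-1,0,0,0.035,0]]'| grep -E 'clock|pos|wrist'
$J '[[-1,0,0,0.02,0],[-1,0,0,0.012,0],[-1,0,0,0.006,0],[-1,0,0,0,0],[-1,0,0,0,0]]'| grep -E 'clock|pos|wrist'
$J '[[-1,0,0,0,0],[-1,0,0,0,0]]'| grep -E 'clock|pos|wrist'
python3 -c "
from h import *
need(bal(-.1357,-.0355,.0163),-7.58)"
```

```text
clock: 32.25
tcp_pos: [0.4553, -0.007, 0.0673]
wrist_force: [0.2, -0.2, 0.1]
clock: 32.67
tcp_pos: [0.4559, -0.0071, 0.0309]
wrist_force: [0.1, -0.5, 0.4]
clock: 32.83
tcp_pos: [0.4569, -0.0073, 0.0317]
wrist_force: [0.5, 0.1, 0.4]
clock 32.83 tcp [ 0.4569 -0.0073  0.0317] bal [-0.134  -0.0355] shift mm [ 0.  -1.7 15.4] turn 0.3 F [0.52 0.13 0.45] gap 0.0853 j [-0.19  0.24 -0.56  0.77  0.    1.51]
```

```bash
J="python3 -m jog"
$J '[[-1,0,-0.001,0.007,0],[-1,0,0,0.007,0],[-1,0,0,0,0],[-1,0,0,0,0]]'| grep -E 'clock|pos|wrist'
for i in 1 2 3 4 5 6 7; do F=$($J '[[-1,0,0,0.001,0],[-1,0,0,0,0]]'| grep -E 'clock|pos|wrist'); echo $F; echo "$F" | awk '/wrist/{gsub("]","");if($4+0>8)exit 1}' || break; done
```

```text
clock: 33.17
tcp_pos: [0.4541, -0.0069, 0.0159]
wrist_force: [-0.6, -0.3, 0.2]
clock: 33.33 tcp_pos: [0.4547, -0.007, 0.0154] wrist_force: [-0.4, -0.4, -0.0]
clock: 33.5 tcp_pos: [0.4551, -0.007, 0.0146] wrist_force: [0.1, 0.5, 2.0]
clock: 33.67 tcp_pos: [0.4554, -0.0071, 0.0137] wrist_force: [0.8, 0.6, 2.8]
clock: 33.83 tcp_pos: [0.4553, -0.0071, 0.0127] wrist_force: [0.7, -0.6, 2.0]
clock: 34.0 tcp_pos: [0.4555, -0.0071, 0.012] wrist_force: [-0.6, 0.2, 6.5]
clock: 34.17 tcp_pos: [0.4557, -0.0072, 0.0118] wrist_force: [-4.8, 0.7, 14.8]
```

Unit key is fully down. I'll lift off and move on to the print key (y -43 mm).

```bash
J="python3 -m jog"
$J '[[-1,0,0,-0.01,0],[-1,0,0,-0.01,0],[-1,-0.021,0,0,0],[-1,-0.022,0,0,0],[-1,0,0,0,0]]'| grep -E 'clock|pos|wrist'
$J '[[-1,0,0,0,0],[-1,0,0,0.007,0],[-1,0,0,0.006,0],[-1,0,0,0,0],[-1,0,0,0,0]]'| grep -E 'clock|pos|wrist'
python3 -c "
from h import *
need(bal(-.1357,-.0785,.0163),-7.58)"
for i in 1 2 3 4 5 6 7 8 9; do F=$($J '[[-1,0,0,0.001,0],[-1,0,0,0,0]]'| grep -E 'clock|pos|wrist'); echo $F; echo "$F" | awk '/wrist/{gsub("]","");if($4+0>8)exit 1}' || break; done
```

```text
clock: 34.58
tcp_pos: [0.449, -0.0518, 0.0303]
wrist_force: [0.3, -0.4, -0.0]
clock: 35.0
tcp_pos: [0.4484, -0.0488, 0.0166]
wrist_force: [0.7, 0.4, -0.6]
clock 35.00 tcp [ 0.4484 -0.0488  0.0166] bal [-0.1369 -0.0778] shift mm [-0.8  1.2  0.3] turn 0.4 F [ 0.71  0.35 -0.59] gap 0.0854 j [-0.29  0.25 -0.59  0.73  0.    1.41]
clock: 35.17 tcp_pos: [0.4493, -0.0493, 0.0163] wrist_force: [0.5, -0.4, 0.9]
clock: 35.33 tcp_pos: [0.4495, -0.0495, 0.0156] wrist_force: [-0.8, 0.6, 1.1]
clock: 35.5 tcp_pos: [0.4498, -0.0497, 0.0147] wrist_force: [1.5, 0.8, 2.2]
clock: 35.67 tcp_pos: [0.4498, -0.0498, 0.0137] wrist_force: [0.1, 1.1, 2.3]
clock: 35.83 tcp_pos: [0.4498, -0.0498, 0.0126] wrist_force: [0.4, 0.2, 3.5]
clock: 36.0 tcp_pos: [0.45, -0.0499, 0.0122] wrist_force: [-1.2, 0.2, 8.6]
```

```bash
J="python3 -m jog"
$J '[[-1,0,0,0.0005,0],[-1,0,0,0,0]]'| grep -E 'clock|pos|wrist'
$J '[[-1,0,0,-0.015,0],[-1,0,-0.02,-0.03,0],[-1,0,-0.03,-0.04,0],[-1,0,0,-0.04,0],[-1,0,0,-0.04,0]]'| grep -E 'clock|pos|wrist'
$J '[[-1,0,0,-0.03,0],[-1,0,0,0,0],[-1,0,0,0,0],[-1,0,0,0,0],[-1,0,0,0,0]]'| grep -E 'clock|pos|wrist'
python3 - <<'E'
from h import *
a=cv2.imread('pics/side0.png')[188:208,308:326].astype(np.uint8); snap('side','s9.png'); b=cv2.imread('pics/s9.png')[182:214,300:334]
r=cv2.matchTemplate(b,a,cv2.TM_CCOEFF_NORMED); print('bar shift px',np.subtract(cv2.minMaxLoc(r)[3],(8,6)),r.max())
need(bal(-.2,0,.2),-7.58)
E
```

```text
clock: 36.17
tcp_pos: [0.4501, -0.0499, 0.012]
wrist_force: [-2.8, 0.6, 12.5]
clock: 36.58
tcp_pos: [0.4014, -0.0431, 0.1696]
wrist_force: [1.6, -0.0, -0.1]
clock: 37.0
tcp_pos: [0.4035, -0.0437, 0.1977]
wrist_force: [0.1, -0.3, -0.3]
bar shift px [0 0] 0.9983423
clock 37.05 tcp [ 0.4035 -0.0436  0.1976] bal [-0.1822 -0.0785] shift mm [ 78.6 -17.4  -2.3] turn 0.3 F [-1.27  0.52  0.02] gap 0.0851 j [-0.31 -0.   -0.39  1.19  0.    1.39]
```

The cover bar is exactly where it started, so the cover is shut, and the arm is clear.

```bash
python3 -c "
from workcell import env
print(env.hand_in())"
```

```text
the job is handed in; nothing more can be done
None
```

I handed the job in at about 37 s: the wake and zero keys were pressed, jar_a was set on the middle of the pan, the cover was shut, and the unit and print keys were pressed; the hand-in gave no verdict.

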